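# Free the seized keeper and hang the slotted plate on its pin

### The job

On the hanging stand the keeper arm stands beside the headed pin, in the plate's way, and its red knob has seized: twist the knob firmly anticlockwise (seen from above) to break it loose and turn it on to its stop, so that the keeper is clear. Then take the blue slotted plate out of its holder and hang it on the pin by its side slot, slid on sideways behind the pin's head and let down until the pin sits at the top of the slot, and let go. Do not disturb the oil bottle or the parts cup.

Things in the scene. Friction and masses are not known exactly. Their poses are not given: they have to be found in the camera images.
- stand: Fixed hanging stand: grey base plate 135 x 140 x 12 mm, square aluminium post of 24 mm, 159 mm high, with the headed pin on its front, and a lower column with the red keeper knob. Origin: foot of the post on the bench; x away from the pin's head, y level across the pin, z up. The knob's axis is at x = +60, y = -75 mm.
- pin (a point): Middle of the pin's free length, 150 mm above the bench; axes as the stand's. The pin is level, 10 mm thick, and points along -x from the post (front face at x = +18 mm of this point). 24 mm of it is free, between a dark collar of 22 mm (ends at x = +12 mm) and the round head, 25 mm across (from x = -12 to -18 mm).
- knob_grip (a point): Point on the knob's vertical axis, 133 mm above the bench, in its red bar grip. The bar is 50 mm long along the point's x, 12 mm thick along y, and stands from 116 to 150 mm above the bench on a red disc of 36 mm. The keeper arm (steel, 10 mm wide, 109 to 115 mm up) is part of the knob and points along the point's +x.
- keeper_tip (a point): Red tip of the keeper arm, 106 mm from the knob's axis, 112 mm above the bench, 14 mm across. At the start it stands beside the pin's free length, in the way of the plate.
- keeper (a joint): Turn of the keeper knob, rad. 0 = closed and stuck (start); grows anticlockwise seen from above to a stop at 1.45 (keeper swung clear, to the stand's -y side). About 0.2 N m breaks it loose within the first 0.25 rad; then it turns freely and stays where it is left.
- plate_center (a point): Centre of the loose blue plate: 150 mm high (z), 60 wide (y), 8 thick (x), 0.18 kg. It starts upright in the holder; the upper 115 mm is free to grip across the thickness, best near the top edge. On the pin it faces as the stand does: its x, y along the pin point's x, y.
- slot_seat (a point): Point of the plate 28 mm above plate_center where the pin's axis passes once hung: 5 mm below the top of the slot's upright leg. The leg is 14 mm wide, centred on the plate's mid-line, and rises from the inner end of the lane (see slot_mouth), whose middle is 20 mm below this point.
- slot_mouth (a point): Open end of the plate's slot, in its +y edge: 30 mm to +y and 20 mm below slot_seat. From here a level lane 18 mm high, through the whole thickness, runs along -y to 7 mm beyond the plate's mid-line, where the leg goes up. So the plate moves along its +y for the pin to enter, then down.
- holder: Fixed grey holder of the plate, 64 x 104 mm, 44 mm high; origin at the centre of its foot. Groove along y, 10.5 mm wide (x) and 34 mm deep, open at the top; the plate's foot stands in it 10 mm above the bench.
- bottle_center (a point): Oil bottle with red spout, 35 mm across, 107 mm high, standing; the point is on its axis 50 mm up. Leave alone.
- cup_center (a point): Small clear open parts cup, 62 mm across, 32 mm high; the point is its middle, 16 mm up. Leave alone.

How it is judged:
On the way, in this order (a step that is already met when the one before it is completed fails the run):
1. the keeper knob has been broken loose and turned past 1.2 rad (value of joint keeper above 1.2 rad), for 0.2 s.
2. the plate hangs on the pin, the pin at the top of its slot (x of slot_seat in the frame of pin between -0.011 and 0.011 m and y of slot_seat in the frame of pin between -0.005 and 0.005 m and z of slot_seat in the frame of pin between -0.004 and 0.004 m and angle between plate_center's own z axis and vertical below 0.2 rad), for 0.2 s.
At the end, for the whole second after the job is handed in: The keeper is turned past 1.2 rad; the plate hangs at rest (below 0.03 m/s), upright within 0.2 rad, its slot_seat point within 11 mm along the pin, 5 mm across and 4 mm in height of the pin point (all of step 2 and value of joint keeper above 1.2 rad and linear speed of plate below 0.03 m/s); the robot touches nothing.
It fails at once if the oil bottle is moved by more than 20 mm (distance of bottle_center from where it was at the start of the episode above 0.02 m).
It fails at once if the parts cup is moved by more than 20 mm (distance of cup_center from where it was at the start of the episode above 0.02 m).
It also fails if it takes over 64 s, if anything falls off the work surface, if the arm or the gripper's body presses on something with over 40 N, if the wrist force passes 120 N, or if a joint passes its speed limit or range.

### The arm

A 6-joint arm with a two-finger parallel gripper is mounted at the origin on a cart in front of the work surface, level with it; the furniture and walls round the work are solid. World frame = base frame: x ahead of the robot, y to its left, z up, the work surface at z = 0. Lengths are in m, angles in rad, forces in N, time in s.
With the tool pointing down it reaches from about 0.25 to 0.725 m from the base axis. Payload 4 kg.
Tool frame: the origin (TCP) lies on the centre line of the jaws, within the pads' length; the fingertips stand 22 mm ahead of it and the grasp point (between the pads) lies 3 mm ahead of it; z points along the fingers, y is the line along which they close (so a half turn about z gives the same grasp; the last joint's range is limited). The gripper opens to 85 mm and grips with 20 to 120 N. Pads are 22 mm wide; open, the fingers measure 114 mm over their backs; the gripper's body (76 mm by 85 mm) begins 54 mm behind the grasp point. The pads swing forward as they close: fully open they stand 13 mm farther back than shut.
Start: joints at [1.332, 0.241, 0.005, 1.335, 0, 1.571], TCP at [0.118, 0.486, 0.229] pointing down, gripper open.
Joint ranges: [-2.72, 2.72], [-1.05, 1.87], [-1.09, 1.28], [-1.99, 2.15], [-1.42, 1.44], [-3.14, 3.14]. Speed limits (rad/s): [2.79, 2.79, 3.14, 3.14, 3.14, 3.14].

### API

Orientations are given as a unit quaternion [x, y, z, w].
In Python, from workcell import bot gives the robot as it stands.
- The arm moves only by the shell command python3 -m inch 'ROWS'. ROWS is JSON, one flat list of numbers, 7 for each row, row after row: the shift along the world's x, y, z in mm, then the turn, a rotation vector about the world's x, y, z in rad, then the opening in per cent of the stroke, from 0 (shut) to 100 (fully open). A call has 1 to 8 rows; each row is the pose to reach, as a shift and turn from the pose commanded when the call began; what a row does not reach only later rows make up. A row lasts 1/12 s, in which the tool goes at most 41.7 mm and 7.16 degrees, less where a joint would pass 70% of its speed; a pose out of reach is approached as far as the arm can. A call with a gripper value outside its range is refused whole. The fingers move at their own pace and stop on an object; the grip force is fixed at half the most. Time passes only in rows, so rows that repeat a pose let the fingers close. It gives the time, the measured TCP pose, the force, the opening and the grip force at its end, in the units of the state.
- bot.get_obs(): the state, without advancing time (a new reading comes with each control period).
- bot.camera(name): name is "side" or "top"; returns the picture (400x640x3 uint8, blue, green, red); there is no depth.
- bot.camera_info(name): a dict with "intrinsics" (3x3 intrinsics, pixels), "distortion" ([k1, k2, p1, p2, k3] as OpenCV has them; the pictures are not rectified), "camera_from_world" (4x4, takes a point from world to camera coordinates). Camera axes: x right, y down, z forward; pixel columns grow to the right and rows downward; lengths in m; the calibration is good to about 2 mm. A picture is of the moment at which its call begins. camera_info takes no time and is no camera call.
- bot.job_done(): hands the job in; it is judged then, once.
Trained networks look in the newest picture that a camera, given by its name, has taken for a name from the list of things; names that differ only in an ending like _2 or _b are one class to them, and where a whole thing is asked for, a point or a joint stands for the part that bears it (a point fixed in the world has none). Each returns a list of dicts, best first, with "confidence" (0 to 1); they miss things now and then, are a little off and sometimes report something else, mostly with a low value. They report only what shows in the picture. A call takes as long as a camera call.
- bot.silhouettes(camera, target): "mask" (400x640 bool, what is visible of it) and "uv" ([column, row] in pixels, amid what is visible of it).
- bot.spot_point(camera, target): "uv" ([column, row] in pixels: a listed point, or the origin of a listed thing).
The state is a dict: "clock": time; "joint_pos": joint angles; "joint_vel": joint speeds; "tau": joint torques, N m; "eef_pos": TCP position; "tool_rot": TCP orientation; "ft_force": force on the tool from outside, world axes, zero at the start; "ft_torque": the same for the moment, N m; "grip_width": finger opening in m; "grasp_force": force on a finger pad.
Only numpy, scipy, OpenCV 4.12 (cv2) and the standard library are available. Lean on these libraries where they do the work, as an engineer would, in place of code of your own. Each camera call takes 0.05 s, during which the arm holds its last target. There are 200 camera calls.

## Working session

There is one attempt and no reset: what is moved stays moved. The work goes in short steps, Python scripts to look and compute and a shell command to move; the robot and the scene stay as the last step left them, time stands still between calls to the robot, and variables do not carry over. Pictures are saved under pics/ and viewed, at most 10 in all, crops included, and the job is handed in when it is done.

```bash
mkdir -p pics; ls
cat > h.py <<'E'
import numpy as np, cv2
from workcell import bot
def cam(n):
    i=bot.camera_info(n); return np.array(i["intrinsics"],float),np.array(i["distortion"],float),np.array(i["camera_from_world"],float)
def ray(n,uv):
    K,D,T=cam(n); p=cv2.undistortPoints(np.array([[uv]],float),K,D)[0,0]
    R=T[:3,:3]; return -R.T@T[:3,3], R.T@np.array([p[0],p[1],1])
def atz(n,uv,z):
    o,d=ray(n,uv); return o+d*(z-o[2])/d[2]
def proj(n,P):
    K,D,T=cam(n); return cv2.projectPoints(np.array(P,float).reshape(-1,1,3),cv2.Rodrigues(T[:3,:3])[0],T[:3,3],K,D)[0][:,0]
def tri(uvs):
    A=np.zeros((3,3));b=np.zeros(3)
    for n,uv in uvs.items():
        o,d=ray(n,uv); d=d/np.linalg.norm(d); M=np.eye(3)-np.outer(d,d); A+=M;b+=M@o
    return np.linalg.solve(A,b)
E
python3 - <<'E'
from h import *
for n in("top","side"):
    cv2.imwrite(f"pics/{n}0.png",bot.camera(n))
    print(n,ray(n,(320,200)))
Z=dict(stand=0,pin=.15,knob_grip=.133,keeper_tip=.112,plate_center=.085,slot_seat=.113,slot_mouth=.093,holder=0,bottle_center=.05,cup_center=.016)
for t,z in Z.items():
    u={}
    for n in("top","side"):
        r=bot.spot_point(n,t)
        if r:
            u[n]=r[0]["uv"]; print(t,n,np.round(r[0]["uv"]),round(r[0]["confidence"],2),atz(n,r[0]["uv"],z).round(3))
    if len(u)==2: print("   tri",tri(u).round(4))
E
```

```text
pics
top (array([0.32510137, 0.02795508, 1.69740631]), array([ 0.11328857, -0.01307282, -0.99350363]))
side (array([0.29778481, 0.90197889, 0.88610157]), array([ 0.14917182, -0.75935993, -0.63354114]))
stand top [413. 222.] 0.68 [ 0.451 -0.32   0.   ]
stand side [341. 178.] 0.67 [ 0.458 -0.309 -0.   ]
   tri [ 0.4555 -0.3215 -0.0095]
pin top [428. 223.] 0.66 [ 0.435 -0.336  0.15 ]
knob_grip top [446. 191.] 0.75 [ 0.542 -0.4    0.133]
knob_grip side [329. 135.] 0.48 [ 0.524 -0.385  0.133]
   tri [ 0.5352 -0.4038  0.1222]
keeper_tip top [431. 222.] 0.47 [ 0.442 -0.354  0.112]
keeper_tip side [352. 145.] 0.57 [ 0.434 -0.37   0.112]
   tri [ 0.4364 -0.3519  0.1229]
plate_center top [390. 256.] 0.7 [ 0.33  -0.228  0.085]
plate_center side [276. 297.] 0.78 [0.513 0.336 0.085]
   tri [ 0.5161 -0.2455 -0.5991]
slot_seat top [217. 199.] 0.55 [0.5   0.34  0.113]
slot_seat side [280. 293.] 0.82 [0.497 0.344 0.113]
   tri [0.4993 0.3404 0.1086]
slot_mouth top [212. 198.] 0.67 [0.506 0.36  0.093]
slot_mouth side [283. 317.] 0.27 [0.478 0.392 0.093]
   tri [0.4987 0.3667 0.0522]
holder top [227. 202.] 0.66 [0.503 0.329 0.   ]
holder side [283. 319.] 0.55 [0.497 0.339 0.   ]
   tri [ 0.5024  0.3306 -0.0127]
bottle_center top [234. 164.] 0.61 [0.631 0.3   0.05 ]
cup_center top [392. 255.] 0.75 [ 0.333 -0.245  0.016]
cup_center side [373. 193.] 0.5 [ 0.329 -0.227  0.016]
   tri [ 0.331  -0.2475 -0.    ]
```

Run:
```python
from h import *
t=cv2.imread("pics/top0.png");s=cv2.imread("pics/side0.png")
a=cv2.resize(t[140:290,180:480],(800,400),interpolation=2)
cv2.imwrite("pics/topc.png",a)
b=cv2.resize(s[90:390,210:450],(480,600),interpolation=2)
cv2.imwrite("pics/sidec.png",b)
```

```text
(no output)
```

View pics/topc.png

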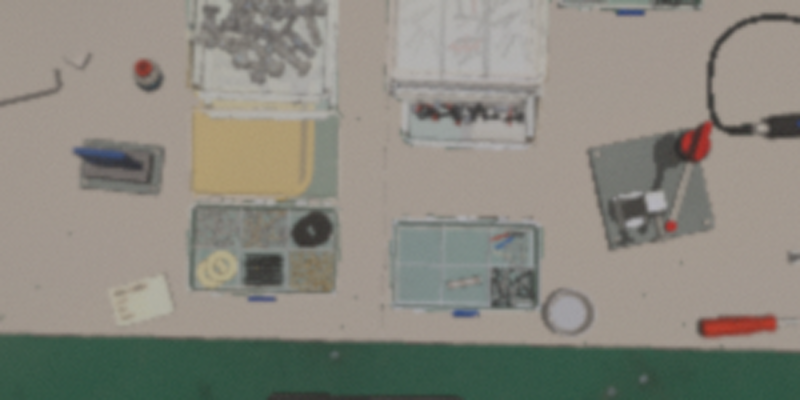

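View pics/sidec.png

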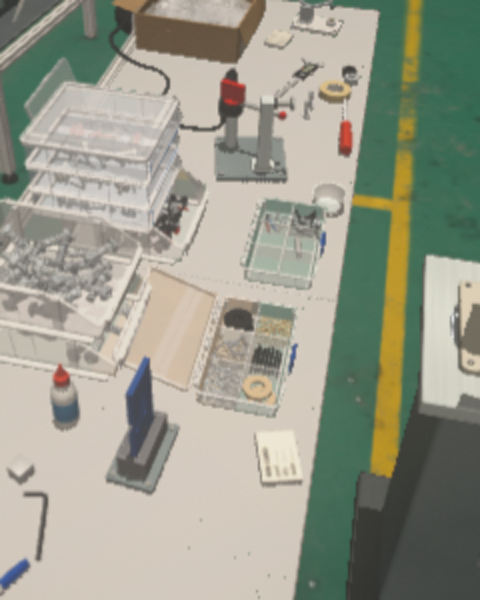

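Top crop: the holder is at (120,165) with the plate's blue top edge at about (75–130,152), the knob is at (697,142), the keeper tip at (670,226) and the post top at (655,203). Side crop: the plate stands at (140,405), and the knob at (232,95) and pin head at (290,105) are both visible. Next I'll fit the stand and plate poses.

Run:
```python
from h import *
from scipy.optimize import minimize, least_squares
def c(u,v): return (180+u*.375-.3,140+v*.375-.3)
def cs(u,v): return (210+u*.5,90+v*.5)
def R(a): return np.array([[np.cos(a),-np.sin(a)],[np.sin(a),np.cos(a)]])
# plate fit
bot.camera("top");bot.camera("side")
ms={}
for n in("top","side"):
    im=cv2.imread(f"pics/{n}0.png"); r=bot.silhouettes(n,"plate_center")
    for q in r[:2]: print(n,q["confidence"],q["uv"],q["mask"].sum())
    h=cv2.cvtColor(im,cv2.COLOR_BGR2HSV); m=((h[...,0]>100)&(h[...,0]<130)&(h[...,1]>110)).astype(np.uint8)
    b=np.zeros_like(m); u,v=proj(n,[.5,.34,.11])[0].astype(int); b[v-40:v+40,u-30:u+30]=1
    ms[n]=m*b; print(n,"blue",ms[n].sum())
def cost(p,full=False):
    tot=0
    for n,m in ms.items():
        P=[]
        for z in(.044,.16):
            for sx in(-.004,.004):
                for sy in(-.03,.03):
                    q=R(p[2])@[sx,sy]+p[:2]; P.append([*q,z])
        k=np.zeros((160*4,160*4),np.uint8)
        u0,v0=proj(n,[.5,.34,.11])[0].astype(int)-[80,80]
        hull=cv2.convexHull(((proj(n,P)-[u0,v0]+.5)*4).astype(np.float32)).astype(int)
        cv2.fillConvexPoly(k,hull,1)
        M=cv2.resize(m[max(v0,0):v0+160,u0:u0+160],None,fx=4,fy=4,interpolation=0)
        if M.shape[0]<640: M=np.pad(M,((0,640-M.shape[0]),(0,0)))
        tot+=1-(k&M).sum()/(k|M).sum()
    return tot
best=min((minimize(cost,[x,.34,a],method="Nelder-Mead",options=dict(initial_simplex=[[x,.34,a],[x+.01,.34,a],[x,.35,a],[x,.34,a+.15]])) for x in(.49,.5,.51) for a in(-.2,0,.2)),key=lambda r:r.fun)
print("plate",best.x,best.fun)
# stand fit: x,y,yaw, base offset bx, keeper angle, base offset by
obs=[("top","k",(446,191)),("top","t",(431,222)),("top","t",c(670,226)),("top","post",c(655,203)),("top","pin",(428,223)),
("top",(-1,1),c(588,150)),("top",(-1,-1),c(0,0)),("side","t",(352,145)),("side","t",cs(283,115)),("side","post",cs(267,98)),("side","head",cs(291,104)),("top","k",c(697,142)),("side","k",cs(232,93))]
cor={ (1,1):c(588,150),(-1,1):c(610,248),(-1,-1):c(715,228)}
obs=[o for o in obs if isinstance(o[1],str)]+[("top",k,v) for k,v in cor.items()]
def pt(k,p):
    x,y,a,bx,by,ka=p
    L={"post":(0,0,.159),"pin":(-.03,0,.15),"head":(-.045,0,.15),"k":(.06,-.075,.14)}
    if k=="t": l=(.06+.106*np.cos(ka),-.075+.106*np.sin(ka),.115)
    elif k in L: l=L[k]
    else: l=(bx+k[0]*.0675,by+k[1]*.07,.012)
    return [*(R(a)@l[:2]+[x,y]),l[2]]
f=lambda p:np.concatenate([proj(n,pt(k,p))[0]-uv for n,k,uv in obs])
r=least_squares(f,[.46,-.33,.12,.02,-.03,2.58],loss="soft_l1")
print("stand",r.x.round(4))
for o,e in zip(obs,f(r.x).reshape(-1,2)): print(o[0],o[1],e.round(1))
for k in("pin","k","t"): print(k,np.round(pt(k,r.x),4))
```

```text
top 0.64 [221.6, 199.6] 136
top blue 6
side 0.64 [278.8, 289.9] 485
side blue 33Traceback (most recent call last):
  File "<stdin>", line 31, in <module>
  File "<stdin>", line 31, in <genexpr>
    res = _minimize_neldermead(fun, x0, args, callback, bounds=bounds,
                               **options)
    fxc = func(xc)
    fx = function(np.copy(x), *(wrapper_args + args))
  File "<stdin>", line 24, in cost
  File "h.py", line 11, in proj
    K,D,T=cam(n); return cv2.projectPoints(np.array(P,float).reshape(-1,1,3),cv2.Rodrigues(T[:3,:3])[0],T[:3,3],K,D)[0][:,0]
          ~~~^^^
  File "h.py", line 4, in cam
    i=bot.camera_info(n); return np.array(i["intrinsics"],float),np.array(i["distortion"],float),np.array(i["camera_from_world"],float)
ValueError: time passes only in moves, steps and waits
```

```bash
sed -i 's/^def cam/import functools\n@functools.lru_cache(None)\ndef cam/' h.py
cat > fit.py <<'E'
from h import *
from scipy.optimize import minimize, least_squares
def c(u,v): return (180+u*.375-.3,140+v*.375-.3)
def cs(u,v): return (210+u*.5,90+v*.5)
def R(a): return np.array([[np.cos(a),-np.sin(a)],[np.sin(a),np.cos(a)]])
E
python3 - <<'E'
from fit import *
bot.camera("top");bot.camera("side")
ms={n:bot.silhouettes(n,"plate_center")[0]["mask"].astype(np.uint8) for n in("top","side")}
C={n:proj(n,[.5,.34,.11])[0].astype(int)-[80,80] for n in ms}
MM={n:cv2.resize(np.pad(m,((0,160),(0,160)))[C[n][1]:C[n][1]+160,C[n][0]:C[n][0]+160],None,fx=4,fy=4,interpolation=0) for n,m in ms.items()}
def cost(p):
    tot=0
    for n in ms:
        P=[[*(R(p[2])@[sx,sy]+p[:2]),z] for z in(.044,.16) for sx in(-.004,.004) for sy in(-.03,.03)]
        k=np.zeros((640,640),np.uint8)
        cv2.fillConvexPoly(k,cv2.convexHull(((proj(n,P)-C[n]+.5)*4).astype(np.float32)).astype(int),1)
        tot+=1-(k&MM[n]).sum()/(k|MM[n]).sum()
    return tot
best=min((minimize(cost,[x,.34,a],method="Nelder-Mead",options=dict(initial_simplex=[[x,.34,a],[x+.01,.34,a],[x,.35,a],[x,.34,a+.15]])) for x in(.49,.5,.51) for a in(-.2,0,.2)),key=lambda r:r.fun)
print("plate",best.x,best.fun)
obs=[("top","k",(446,191)),("top","t",(431,222)),("top","t",c(670,226)),("top","post",c(655,203)),("top","pin",(428,223)),
("side","t",(352,145)),("side","t",cs(283,115)),("side","post",cs(267,98)),("side","head",cs(291,104)),("top","k",c(697,142)),("side","k",cs(232,93))]
cor={ (1,1):c(588,150),(-1,1):c(610,248),(-1,-1):c(715,228)}
obs+=[("top",k,v) for k,v in cor.items()]
def pt(k,p):
    x,y,a,bx,by,ka=p
    L={"post":(0,0,.159),"pin":(-.03,0,.15),"head":(-.045,0,.15),"k":(.06,-.075,.14)}
    if k=="t": l=(.06+.106*np.cos(ka),-.075+.106*np.sin(ka),.115)
    elif k in L: l=L[k]
    else: l=(bx+k[0]*.0675,by+k[1]*.07,.012)
    return [*(R(a)@l[:2]+[x,y]),l[2]]
f=lambda p:np.concatenate([proj(n,pt(k,p))[0]-uv for n,k,uv in obs])
r=least_squares(f,[.46,-.33,.12,.02,-.03,2.58],loss="soft_l1")
print("stand",r.x.round(4))
for o,e in zip(obs,f(r.x).reshape(-1,2)): print(o[0],o[1],e.round(1))
for k in("pin","k","t"): print(k,np.round(pt(k,r.x),4))
o=bot.get_obs();print(o["clock"],o["eef_pos"],o["tool_rot"],o["joint_pos"],o["grip_width"])
E
```

```text
Traceback (most recent call last):
IndexError: list index out of range
```

```bash
cat > m.py <<'E'
from fit import *
def sil(n,t):
    for _ in range(4):
        r=bot.silhouettes(n,t)
        if r: return r[0]["mask"].astype(np.uint8)
        bot.camera(n)
def platefit():
    bot.camera("top");bot.camera("side")
    ms={n:sil(n,"plate_center") for n in("top","side")}
    ms={n:m for n,m in ms.items() if m is not None}; print([(n,m.sum()) for n,m in ms.items()])
    C={n:proj(n,[.5,.34,.11])[0].astype(int)-[80,80] for n in ms}
    MM={n:cv2.resize(np.pad(m,((0,160),(0,160)))[C[n][1]:C[n][1]+160,C[n][0]:C[n][0]+160],None,fx=4,fy=4,interpolation=0) for n,m in ms.items()}
    def cost(p):
        tot=0
        for n in ms:
            P=[[*(R(p[2])@[sx,sy]+p[:2]),z] for z in(.044,.16) for sx in(-.004,.004) for sy in(-.03,.03)]
            k=np.zeros((640,640),np.uint8)
            cv2.fillConvexPoly(k,cv2.convexHull(((proj(n,P)-C[n]+.5)*4).astype(np.float32)).astype(int),1)
            tot+=1-(k&MM[n]).sum()/(k|MM[n]).sum()
        return tot
    best=min((minimize(cost,[x,.34,a],method="Nelder-Mead",options=dict(initial_simplex=[[x,.34,a],[x+.01,.34,a],[x,.35,a],[x,.34,a+.15]])) for x in(.49,.5,.51) for a in(-.2,0,.2)),key=lambda r:r.fun)
    print("plate",best.x,best.fun)
E
python3 - <<'E'
from m import *
obs=[("top","k",(446,191)),("top","t",(431,222)),("top","t",c(670,226)),("top","post",c(655,203)),("top","pin",(428,223)),
("side","t",(352,145)),("side","t",cs(283,115)),("side","post",cs(267,98)),("side","head",cs(291,104)),("top","k",c(697,142)),("side","k",cs(232,93))]
cor={ (1,1):c(588,150),(-1,1):c(610,248),(-1,-1):c(715,228)}
obs+=[("top",k,v) for k,v in cor.items()]
def pt(k,p):
    x,y,a,bx,by,ka=p
    L={"post":(0,0,.159),"pin":(-.03,0,.15),"head":(-.045,0,.15),"k":(.06,-.075,.14)}
    if k=="t": l=(.06+.106*np.cos(ka),-.075+.106*np.sin(ka),.115)
    elif k in L: l=L[k]
    else: l=(bx+k[0]*.0675,by+k[1]*.07,.012)
    return [*(R(a)@l[:2]+[x,y]),l[2]]
f=lambda p:np.concatenate([proj(n,pt(k,p))[0]-uv for n,k,uv in obs])
r=least_squares(f,[.46,-.33,.12,.02,-.03,2.58],loss="soft_l1")
print("stand",r.x.round(4))
for o,e in zip(obs,f(r.x).reshape(-1,2)): print(o[0],o[1],e.round(1))
for k in("pin","k","t"): print(k,np.round(pt(k,r.x),4))
o=bot.get_obs();print(o["clock"],o["eef_pos"],o["tool_rot"],o["joint_pos"],o["grip_width"])
platefit()
E
```

```text
stand [ 0.4606 -0.3263  0.2291  0.0222 -0.0344  2.6174]
top k [-3.5  1.5]
top t [0.1 2.3]
top t [ 0.2 -0.2]
top post [ 0.1 -0.8]
top pin [-1.1  1.4]
side t [-1.1  1.4]
side t [-0.6 -1.1]
side post [-0.1 -0. ]
side head [ 0.2 -0.7]
top k [ 1.4 -0.5]
side k [-0.1 -3.6]
top (1, 1) [-0.4 -0.6]
top (-1, 1) [0.1 0.7]
top (-1, -1) [ 0.2 -0.1]
pin [ 0.4314 -0.3331  0.15  ]
k [ 0.5361 -0.3857  0.14  ]
t [ 0.4347 -0.3549  0.115 ]
1.45 [0.118266   0.48581749 0.22912327] [ 1.19119730e-01  9.92879897e-01  1.61702594e-05 -7.23778126e-06] [1.33199284e+00 2.40577171e-01 5.01409483e-03 1.33520286e+00
 1.82247973e-05 1.57079934e+00] 0.08541112039812757
[('top', np.uint64(120)), ('side', np.uint64(169))]
plate [ 0.50278438  0.33338444 -0.09843538] 1.1492537313432836
```

```bash
python3 -m inch '[14,-34,14,0,0,0,100, 31,-69,26,0,0,0,100, 48,-105,36,0,0,0,100, 65,-141,44,0,0,0,100, 82,-177,50,0,0,0,100, 99,-213,54,0,0,0,100, 116,-250,56,0,0,0,100, 133,-286,56,0,0,0,100]'
python3 -m inch '[17,-36,0,0,0,0,100, 34,-72,0,0,0,0,100, 51,-108,0,0,0,0,100, 68,-144,0,0,0,0,100, 86,-180,0,0,0,0,100, 103,-216,0,0,0,0,100, 121,-252,0,0,0,0,100, 138,-288,0,0,0,0,100]'
python3 -m inch '[17,-36,0,0,0,0,100, 34,-72,0,0,0,-0.02,100, 51,-108,0,0,0,-0.04,100, 69,-144,0,0,0,-0.06,100, 86,-180,0,0,0,-0.06,100, 104,-216,0,0,0,-0.06,100, 122,-252,0,0,0,-0.06,100, 139,-288,0,0,0,-0.06,100]'
python3 - <<'E'
from h import *
o=bot.get_obs();print(o["clock"],o["eef_pos"],o["tool_rot"],o["joint_pos"])
im=bot.camera("side"); cv2.imwrite("pics/s1.png",cv2.resize(im[60:210,270:420],(600,600),interpolation=2))
print(proj("side",[.536,-.386,.15]),proj("top",[.536,-.386,.15]))
E
```

```text
clock: 2.42
eef_pos: [0.2517, 0.1983, 0.2859]
tool_rot: [0.119, 0.993, 0.001, 0.001]
ft_force: [1.6, 1.3, 0.4]
grip_width: 0.0857
grasp_force: 0.0
clock: 3.08
eef_pos: [0.3897, -0.0904, 0.2854]
tool_rot: [0.12, 0.993, 0.0, 0.001]
ft_force: [0.6, 0.0, -0.5]
grip_width: 0.0853
grasp_force: 0.0
clock: 3.75
eef_pos: [0.5288, -0.378, 0.2849]
tool_rot: [0.149, 0.989, 0.0, 0.0]
ft_force: [1.5, -0.4, 0.8]
grip_width: 0.0853
grasp_force: 0.0
3.75 [ 0.52881681 -0.37802864  0.28489512] [1.48948479e-01 9.88844947e-01 5.07352344e-06 1.49483493e-04] [-6.20696044e-01  5.54558945e-01  6.15761145e-01  1.63173674e+00
  1.44756779e-04 -3.21686413e-01]
[[325.99652055 130.53343609]] [[443.41891316 192.12782474]]
```

View pics/s1.png

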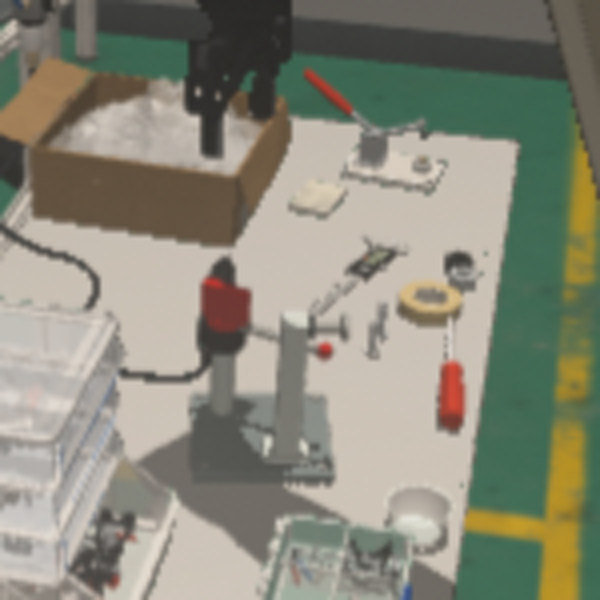

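The bar grip is centred at crop (226,305), which matches the fit. The black item behind it is lower and further back. Next: descend and close.

```bash
python3 -m inch '[4,-4,-35,0,0,0,100, 7,-8,-70,0,0,0,100, 7,-8,-105,0,0,0,100, 7,-8,-125,0,0,0,100, 7,-8,-142,0,0,0,100, 7,-8,-142,0,0,0,100, 7,-8,-142,0,0,0,40, 7,-8,-142,0,0,0,40]'
python3 -m inch '[0,0,0,0,0,0,40, 0,0,0,0,0,0,0, 0,0,0,0,0,0,0, 0,0,0,0,0,0,0, 0,0,0,0,0,0,0, 0,0,0,0,0,0,0]'
python3 - <<'E'
from h import *
im=bot.camera("side"); cv2.imwrite("pics/s2.png",cv2.resize(im[80:180,280:380],(600,600),interpolation=2))
o=bot.get_obs();print(o["ft_force"],o["ft_torque"],o["grip_width"])
E
```

```text
clock: 4.47
eef_pos: [0.5359, -0.3845, 0.1446]
tool_rot: [0.149, 0.989, -0.0, 0.001]
ft_force: [-0.3, -0.4, 0.7]
grip_width: 0.0639
grasp_force: 0.0
clock: 4.97
eef_pos: [0.5349, -0.3873, 0.1448]
tool_rot: [0.15, 0.989, -0.003, 0.001]
ft_force: [-2.5, -5.7, 2.4]
grip_width: 0.009
grasp_force: 58.7
[-2.48815209 -4.97131701  2.18132289] [-1.23434086  0.4424521  -0.01740939] 0.008600041071939754
```

View pics/s2.png

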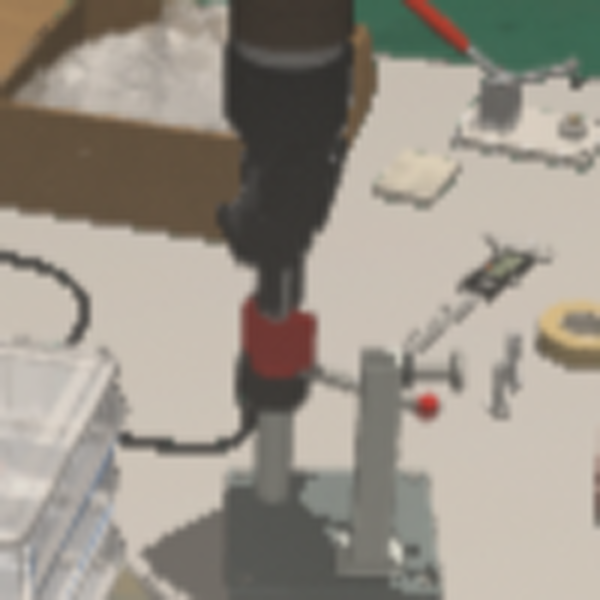

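Run:
```python
from h import *
P=[[.535,-.387,.123],[.535,-.387,.1448],[.5361,-.3857,.15],[.5361,-.3857,.116],[.532,-.395,.123],[.537,-.378,.123]]
print((proj("side",P)-[280,80])*6)
print(proj("top",P))
r=bot.spot_point("side","knob_grip");print(r[:2] and [(x["uv"],x["confidence"]) for x in r])
im=bot.camera("top"); 
r=bot.spot_point("top","knob_grip");print(r[:2] and [(x["uv"],x["confidence"]) for x in r])
cv2.imwrite("pics/t2.png",cv2.resize(im[150:250,390:490],(600,600),interpolation=2))
```

```text
[[276.42990458 340.58589131]
 [277.59217786 310.00419689]
 [275.72539028 303.41352727]
 [273.94422227 351.08863222]
 [283.60397709 334.9247234 ]
 [270.44017798 347.28409584]]
[[441.51207931 193.51225238]
 [443.29959358 192.65383188]
 [443.32490749 192.09461153]
 [440.54888631 193.43934583]
 [443.97731879 194.48522675]
 [438.74166243 192.83778391]]
[([329.7, 136.6], 0.61)]
[([444.0, 194.2], 0.4)]
```

View pics/t2.png

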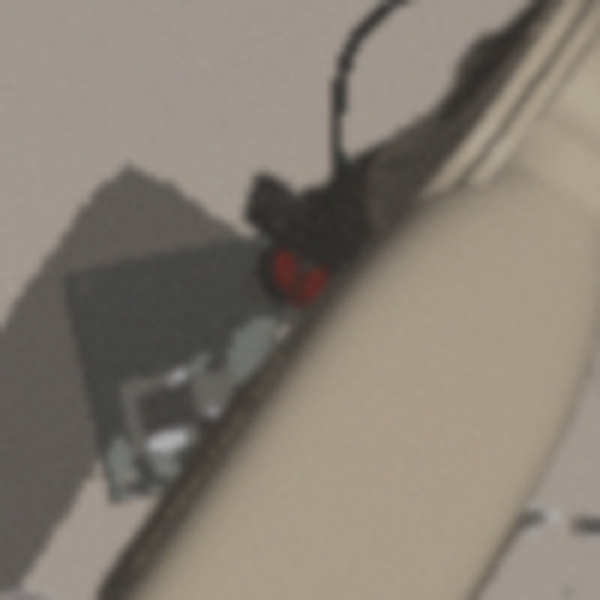

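Run:
```python
from fit import *
im=cv2.imread("pics/s2.png")[220:440,180:400]; S=3.6
def box(cx,cy,a,lx,ly,z0,z1,col):
    P=[[*(R(a)@[sx*lx/2,sy*ly/2]+[cx,cy]),z] for z in(z0,z1) for sx,sy in((-1,-1),(1,-1),(1,1),(-1,1))]
    q=(((proj("side",P)-[280,80]+.5)*6-[180,220])*S/1.32).astype(int)
    for i in range(4):
        for a_,b_ in((i,(i+1)%4),(i+4,(i+1)%4+4),(i,i+4)): cv2.line(im2,tuple(map(int,q[a_])),tuple(map(int,q[b_])),col,1)
S=2.7*1.32
im2=cv2.resize(im,None,fx=2.7,fy=2.7,interpolation=2)
box(.5361,-.3857,2.846,.05,.012,.116,.150,(0,255,255))
a=np.arctan2(.956,.295)
for s in(1,-1):
    c0=np.array([.535,-.387])+s*(.006+.007)*np.array([np.cos(a),np.sin(a)])
    box(*c0,a,.014,.022,.123,.165,(255,255,0))
cv2.imwrite("pics/s2o.png",im2)
```

```text
(no output)
```

View pics/s2o.png

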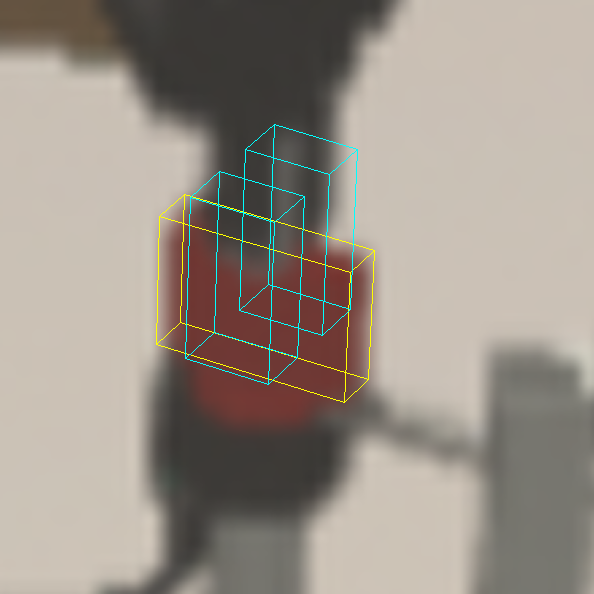

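Run:
```python
from h import *
t=np.array([.5288,-.378]); d=np.array([.295,.955])
for s in(.043,.057,-.043): print(s,[( (proj("side",[*(t+s*d),z])[0]-[270,60])*4).round() for z in(.263,.276,.285)])
t=np.array([.535,-.387]); d=np.array([.295,.955])
for s in(0,.006,.02): print(s,[( (proj("side",[*(t+s*d),z])[0]-[280,80])*6).round() for z in(.123,.133,.145)])
```

```text
0.043 [array([211., 193.]), array([211., 179.]), array([211., 169.])]
0.057 [array([203., 199.]), array([203., 185.]), array([203., 176.])]
-0.043 [array([257., 156.]), array([258., 143.]), array([258., 133.])]
0 [array([276., 341.]), array([277., 327.]), array([278., 310.])]
0.006 [array([272., 345.]), array([272., 331.]), array([273., 314.])]
0.02 [array([261., 355.]), array([262., 341.]), array([262., 324.])]
```

```bash
python3 -m inch '[0,0,0,0,0,0.1,0, 0,0,0,0,0,0.2,0, 0,0,0,0,0,0.3,0, 0,0,0,0,0,0.4,0, 0,0,0,0,0,0.4,0]'
python3 - <<'E'
from h import *
o=bot.get_obs();print(o["ft_force"],o["ft_torque"],o["grip_width"],o["joint_pos"])
im=bot.camera("side"); cv2.imwrite("pics/s3.png",cv2.resize(im[80:180,280:380],(600,600),interpolation=2))
for n in("side",):
  for k in("keeper_tip","knob_grip"):
    r=bot.spot_point(n,k);print(k,r and [(x["uv"],x["confidence"]) for x in r])
E
```

```text
clock: 5.58
eef_pos: [0.5349, -0.3875, 0.1448]
tool_rot: [-0.051, 0.999, -0.003, 0.0]
ft_force: [-2.1, -6.7, 2.3]
grip_width: 0.0088
grasp_force: 58.8
[-2.05254432 -6.68586564  2.25772829] [-1.27614931  0.48862737  0.15529333] 0.00875015827143662 [-0.62464171  0.60127117  0.33411586  1.29911654 -0.00483331 -0.72727806]
keeper_tip []
knob_grip [([329.5, 132.4], 0.72)]
```

View pics/s3.png

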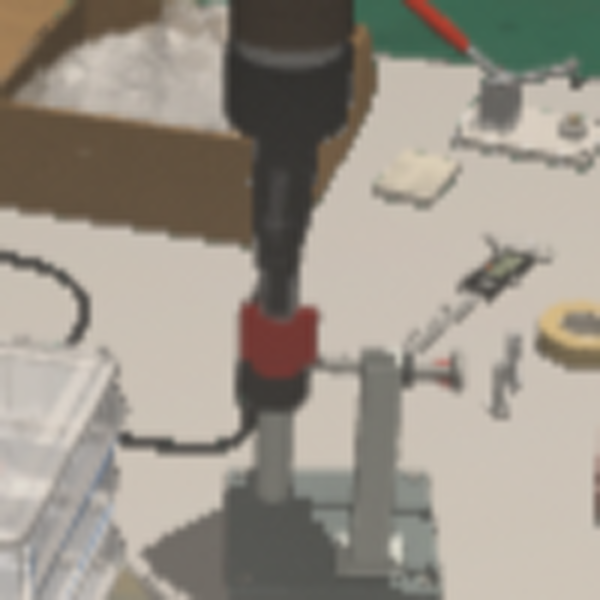

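The grip holds and the keeper has moved with it: its tip now shows behind the pin head at (450,370). I'll keep turning.

```bash
python3 -m inch '[0,0,0,0,0,0.12,0, 0,0,0,0,0,0.24,0, 0,0,0,0,0,0.36,0, 0,0,0,0,0,0.48,0, 0,0,0,0,0,0.6,0, 0,0,0,0,0,0.72,0, 0,0,0,0,0,0.84,0, 0,0,0,0,0,0.96,0]'; python3 -m inch '[0,0,0,0,0,0.05,0, 0,0,0,0,0,0.1,0, 0,0,0,0,0,0.1,0, 0,0,0,0,0,0.1,0, 0,0,0,0,0,0.1,0]'
python3 - <<'E'
from h import *
o=bot.get_obs();print(o["ft_force"],o["ft_torque"],o["grip_width"],o["joint_pos"],o["tool_rot"])
E
```

```text
clock: 6.4
eef_pos: [0.535, -0.3877, 0.1448]
tool_rot: [-0.508, 0.862, -0.003, -0.001]
ft_force: [-2.5, -5.5, 2.3]
grip_width: 0.0088
grasp_force: 58.8
clock: 6.82
eef_pos: [0.5351, -0.3877, 0.1448]
tool_rot: [-0.548, 0.837, -0.003, -0.001]
ft_force: [-1.4, -6.9, 2.7]
grip_width: 0.0091
grasp_force: 58.8
[-1.40017384 -6.85592735  2.67581658] [-1.36282966  0.41557446 -0.04215795] 0.009084881899870686 [-0.62471728  0.60134688  0.33428547  1.29882012 -0.00493202 -1.78356416] [-0.54753319  0.83677673 -0.0031781  -0.00142112]
```

```bash
python3 -m inch '[0,0,0,0,0,0,45, 0,0,0,0,0,0,45, 0,0,0,0,0,0,45, 0,0,0,0,0,0,45, 0,0,40,0,0,0,45, 0,0,80,0,0,0,45, 0,0,120,0,0,0,60, -4,10,155,0,0,0,60]'; python3 -m inch '[-13,37,0,0,0,0.05,60, -27,75,0,0,0,0.1,60, -40,112,0,0,0,0.15,60, -53,150,0,0,0,0.2,60, -67,188,0,0,0,0.25,60, -80,226,0,0,0,0.31,60, -93,264,0,0,0,0.31,60, -107,302,0,0,0,0.31,60]'
python3 -m inch '[-12,38,0,0,0,0,60, -24,77,0,0,0,0,60, -12,116,0,0,0,0,60, 0,155,0,0,0,0,60, 12,193,0,0,0,0,60, 24,232,0,0,0,0,60, 36,271,0,0,0,0,60, 48,310,0,0,0,0,60]'
python3 - <<'E'
from m import *
o=bot.get_obs();print(o["joint_pos"],o["tool_rot"])
platefit()
for n in("side","top"):
  for k in("keeper_tip","plate_center","slot_seat"):
    r=bot.spot_point(n,k);print(n,k,r and [(x["uv"],round(x["confidence"],2)) for x in r])
print(proj("top",[.4,-.47,.112]))
E
```

```text
clock: 7.48
eef_pos: [0.5315, -0.3748, 0.3001]
tool_rot: [-0.548, 0.836, -0.001, 0.0]
ft_force: [-0.3, 0.4, -0.4]
grip_width: 0.0514
grasp_force: 0.0
clock: 8.15
eef_pos: [0.4232, -0.0703, 0.2982]
tool_rot: [-0.671, 0.741, -0.0, 0.0]
ft_force: [0.7, 0.2, 0.7]
grip_width: 0.0516
grasp_force: 0.0
clock: 8.82
eef_pos: [0.472, 0.2402, 0.2983]
tool_rot: [-0.671, 0.741, -0.0, 0.0]
ft_force: [-0.1, -0.2, 0.5]
grip_width: 0.051
grasp_force: 0.0
[ 4.70694396e-01  2.83689990e-01  2.40613157e-01  1.52726130e+00
  6.70434677e-05 -1.00156814e+00] [-6.71425924e-01  7.41071640e-01 -2.77513749e-05  2.29866961e-04]
[('top', np.uint64(1696)), ('side', np.uint64(447))]
plate [ 0.50231043  0.33385281 -0.05975433] 1.0729722518676628
side keeper_tip [([341.3, 127.6], 0.5)]
side plate_center [([279.3, 295.9], 0.59), ([340.7, 176.3], 0.4)]
side slot_seat [([279.4, 292.2], 0.73), ([283.0, 318.7], 0.73), ([272.2, 303.3], 0.49)]
top keeper_tip [([471.0, 208.3], 0.69)]
top plate_center []
top slot_seat []
[[466.42228115 235.83927731]]
```

Run:
```python
from fit import *
C={n:proj(n,[.5,.34,.11])[0].astype(int)-[80,80] for n in("top","side")}
MM={}
for n in C:
    im=cv2.imread(f"pics/{n}0.png").astype(int); m=((im[...,0]-im[...,2])>25).astype(np.uint8)
    b=np.zeros_like(m);u,v=C[n]+80; b[v-(40 if n=="side" else 14):v+32,u-25:u+16]=1; m*=b
    k,l,s,_=cv2.connectedComponentsWithStats(m); m=(l==1+np.argmax(s[1:,4])).astype(np.uint8)
    print(n,m.sum(),s[1+np.argmax(s[1:,4])])
    MM[n]=cv2.resize(np.pad(m,((0,160),(0,160)))[C[n][1]:C[n][1]+160,C[n][0]:C[n][0]+160],None,fx=4,fy=4,interpolation=0)
def cost(p):
    tot=0
    for n in C:
        P=[[*(R(p[2])@[sx,sy]+p[:2]),z] for z in(.046,.16) for sx in(-.004,.004) for sy in(-.03,.03)]
        k=np.zeros((640,640),np.uint8)
        cv2.fillConvexPoly(k,cv2.convexHull(((proj(n,P)-C[n]+.5)*4).astype(np.float32)).astype(int),1)
        tot+=1-(k&MM[n]).sum()/(k|MM[n]).sum()
    return tot
rs=sorted((minimize(cost,[x,.335,a],method="Nelder-Mead",options=dict(initial_simplex=[[x,.335,a],[x+.01,.335,a],[x,.345,a],[x,.335,a+.15]])) for x in(.49,.5,.51) for a in(-.3,-.15,0,.15)),key=lambda r:r.fun)
for r in rs[:4]: print(r.x.round(4),r.fun)
# holder outline from top crop at z=.0 foot corners guess
for q in((82,138),(165,147),(160,193),(78,187)): print(atz("top",c(*q),.01).round(4))
```

```text
top 50 [208 196  19   4  50]
side 70 [273 269  12  19  70]
[ 0.5051  0.3348 -0.1592] 1.4511606936968353
[ 0.5052  0.3356 -0.1613] 1.4529276072598836
[ 0.5056  0.3348 -0.1465] 1.4534545726331236
[ 0.5053  0.3352 -0.1654] 1.455166885375776
[0.5384 0.3851 0.01  ]
[0.5292 0.2775 0.01  ]
[0.4692 0.2816 0.01  ]
[0.4746 0.3874 0.01  ]
```

```bash
python3 -m inch '[13,38,0,0,0,0,60, 26,76,0,0,0,0,60, 31,93,-30,0,0,0.01,60, 31,93,-70,0,0,0.02,60, 31,93,-105,0,0,0.02,60, 31,93,-130,0,0,0.02,60, 31,93,-146,0,0,0.02,60, 31,93,-146,0,0,0.02,60]'; python3 -m inch '[0,0,0,0,0,0,0, 0,0,0,0,0,0,0, 0,0,0,0,0,0,0, 0,0,0,0,0,0,0, 0,0,0,0,0,0,0, 0,0,0,0,0,0,0]'
python3 - <<'E'
from h import *
im=bot.camera("side"); cv2.imwrite("pics/s4.png",cv2.resize(im[230:350,220:340],(600,600),interpolation=2))
o=bot.get_obs();print(o["ft_force"],o["ft_torque"],o["grip_width"],o["tool_rot"])
E
```

```text
clock: 10.08
eef_pos: [0.5007, 0.3287, 0.1474]
tool_rot: [-0.678, 0.735, 0.001, -0.004]
ft_force: [-1.1, 0.3, 0.1]
grip_width: 0.051
grasp_force: 0.0
clock: 10.58
eef_pos: [0.5045, 0.3315, 0.1545]
tool_rot: [-0.678, 0.735, -0.0, 0.002]
ft_force: [-0.1, -0.8, 5.7]
grip_width: 0.005
grasp_force: 59.1
[ 0.37061671 -0.95359312  5.46979123] [-0.09817475 -0.00155064 -0.02455639] 0.005240059751291466 [-6.78370333e-01  7.34716525e-01 -4.69649195e-04  2.25809532e-03]
```

View pics/s4.png

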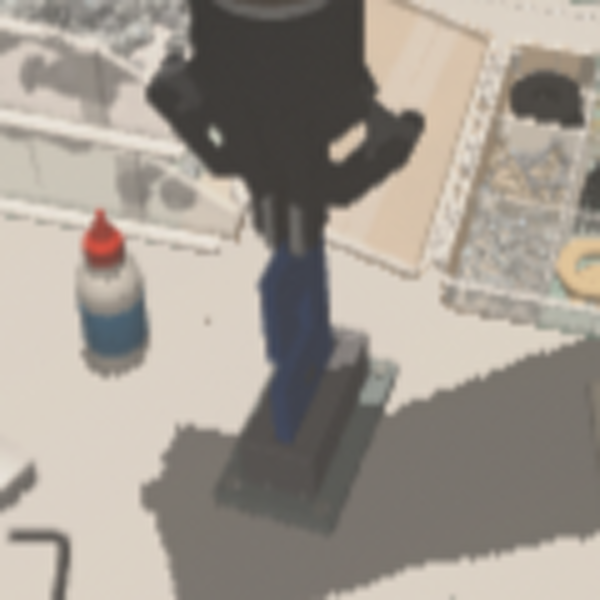

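Plate gripped. Next: lift it and carry it over to the stand.

```bash
python3 -m inch '[0,0,20,0,0,0,0, 0,0,50,0,0,0,0, 0,0,85,0,0,0,0, 0,0,125,0,0,0,0, 0,0,165,0,0,0,0, -5,-15,200,0,0,0,0, -16,-50,208,0,0,0.04,0, -28,-88,208,0,0,0.08,0]'
python3 -m inch '[-12,-37,0,0,0,0.04,0, -24,-74,0,0,0,0.08,0, -36,-112,0,0,0,0.12,0, -48,-150,0,0,0,0.16,0, -60,-188,0,0,0,0.2,0, -72,-226,0,0,0,0.23,0, -76,-265,0,0,0,0.23,0, -72,-304,0,0,0,0.23,0]'
python3 -m inch '[4,-39,0,0,0,0,0, 8,-78,0,0,0,0,0, 12,-117,0,0,0,0,0, 16,-156,0,0,0,0,0, 20,-195,0,0,0,0,0, 25,-234,0,0,0,0,0, 30,-273,0,0,0,0,0, 36,-305,0,0,0,0,0]'
python3 - <<'E'
from h import *
o=bot.get_obs();print(o["joint_pos"],o["grip_width"],o["tool_rot"])
E
```

```text
clock: 11.3
eef_pos: [0.4767, 0.2439, 0.3636]
tool_rot: [0.709, -0.705, 0.001, -0.004]
ft_force: [0.7, -1.1, -1.7]
grip_width: 0.0047
grasp_force: 58.9
clock: 11.97
eef_pos: [0.4011, -0.0625, 0.361]
tool_rot: [0.784, -0.621, 0.0, -0.0]
ft_force: [1.1, 0.3, -0.6]
grip_width: 0.0048
grasp_force: 58.9
clock: 12.63
eef_pos: [0.4386, -0.3689, 0.3598]
tool_rot: [0.783, -0.622, 0.0, 0.0]
ft_force: [0.8, 0.1, -1.4]
grip_width: 0.0049
grasp_force: 58.9
[-6.98970598e-01  3.90921763e-01  5.50678842e-01  1.73053656e+00
 -4.88364885e-04 -2.49856315e+00] 0.0049293542926256055 [ 7.83200230e-01 -6.21769523e-01  1.58879657e-06  2.44322441e-04]
```

```bash
python3 -m inch '[6,-23,-20,0,0,0,0, 6,-23,-55,0,0,0,0, 6,-23,-90,0,0,0,0, 6,-23,-120,0,0,0,0, 6,-23,-140,0,0,0,0, 6,-23,-148,0,0,0,0, 6,-23,-148,0,0,0,0]'
python3 - <<'E'
from h import *
for n in("side","top"):
    im=bot.camera(n)
    if n=="side": cv2.imwrite("pics/s5.png",cv2.resize(im[70:170,290:390],(600,600),interpolation=2))
    for k in("pin","slot_seat","slot_mouth","plate_center"):
        r=bot.spot_point(n,k);print(n,k,r and [(x["uv"],round(x["confidence"],2)) for x in r][:2])
print(proj("side",[[.4308,-.334,.15],[.4444,-.3924,.17]]),proj("top",[.4308,-.334,.15]))
E
```

```text
clock: 13.22
eef_pos: [0.444, -0.3881, 0.2096]
tool_rot: [0.784, -0.621, -0.003, -0.0]
ft_force: [-0.0, 0.1, -2.2]
grip_width: 0.0047
grasp_force: 58.9
side pin [([352.6, 141.1], 0.88)]
side slot_seat [([349.7, 133.9], 0.47)]
side slot_mouth [([349.6, 138.0], 0.41)]
side plate_center [([346.5, 136.1], 0.71), ([353.9, 140.9], 0.54)]
top pin [([429.3, 223.3], 0.72)]
top slot_seat [([444.6, 217.9], 0.56)]
top slot_mouth [([435.2, 221.1], 0.64), ([393.2, 255.0], 0.6)]
top plate_center [([444.8, 220.6], 0.38)]
[[351.75567811 141.16476429]
 [350.90372023 127.97709889]] [[427.21251709 224.6498058 ]]
```

View pics/s5.png

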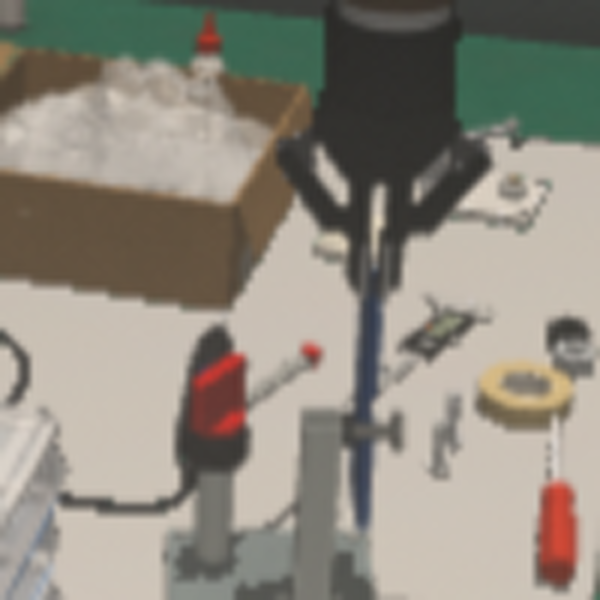

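The plate at (367,400) lines up between the collar and head, and the keeper tip is well clear at (310,352). I'll check the plate's height in hand against its bottom edge, around row 527 in the crop.

Run:
```python
from fit import *
im=cv2.imread("pics/s5.png").astype(int)
m=(im[...,0]-im[...,2])>15
for x in(358,362,366,370,374,378):
    v=np.where(m[255:560,x])[0]; print(x,(v.min()+255,v.max()+255) if len(v) else None,end=" ")
print()
for y in(350,400,470,500):
    v=np.where(m[y,330:420])[0]; print(y,v.min()+330,v.max()+330, end=" ")
print()
for dz in(0,-.005,.005):
  for sy in(.03,.025,-.03):
    print(dz,sy,[((proj("side",[*(R(.229)@[sx,sy]+[.444,-.3881]),.2096-.1445+dz])[0]-[290,70]+.5)*6).round() for sx in(-.004,.004)])
```

```text
358 (np.int64(480), np.int64(486)) 362 (np.int64(385), np.int64(524)) 366 (np.int64(340), np.int64(520)) 370 (np.int64(299), np.int64(398)) 374 (np.int64(298), np.int64(393)) 378 (np.int64(304), np.int64(336)) 
350 366 376 400 361 368 470 359 367 500 359 367 
0 0.03 [array([366., 526.]), array([353., 526.])]
0 0.025 [array([365., 521.]), array([352., 521.])]
0 -0.03 [array([359., 475.]), array([347., 475.])]
-0.005 0.03 [array([365., 533.]), array([352., 532.])]
-0.005 0.025 [array([365., 528.]), array([352., 528.])]
-0.005 -0.03 [array([358., 482.]), array([346., 481.])]
0.005 0.03 [array([366., 519.]), array([354., 519.])]
0.005 0.025 [array([366., 515.]), array([353., 515.])]
0.005 -0.03 [array([359., 468.]), array([347., 468.])]
```

```bash
python3 -m inch '[0,0,2,0,0,0,0, -2,8,2,0,0,0,0, -5,19,2,0,0,0,0, -7,30,2,0,0,0,0, -9,40,2,0,0,0,0, -11,46,2,0,0,0,0, -12,50,2,0,0,0,0, -12,50,2,0,0,0,0]'; python3 -m inch '[-0.5,2,0,0,0,0,0, -1,4,0,0,0,0,0, -1.4,6,0,0,0,0,0, -1.4,6,0,0,0,0,0, -1.4,6,0,0,0,0,0]'
```

```text
clock: 14.38
eef_pos: [0.4331, -0.3383, 0.2144]
tool_rot: [0.784, -0.621, 0.0, -0.0]
ft_force: [0.5, -0.3, -1.3]
grip_width: 0.005
grasp_force: 58.9
clock: 14.8
eef_pos: [0.4319, -0.3334, 0.2141]
tool_rot: [0.784, -0.621, 0.0, 0.0]
ft_force: [-0.2, 0.1, -1.0]
grip_width: 0.0046
grasp_force: 58.9
```

```bash
python3 -m inch '[-0.3,1,0,0,0,0,0, -0.5,2,0,0,0,0,0, -0.7,3,0,0,0,0,0, -0.7,3,0,0,0,0,0]';python3 -m inch '[-0.3,1,0,0,0,0,0, -0.5,2,0,0,0,0,0, -0.7,3,0,0,0,0,0, -0.7,3,0,0,0,0,0]'
```

```text
clock: 15.13
eef_pos: [0.4313, -0.3307, 0.2141]
tool_rot: [0.784, -0.621, 0.0, 0.0]
ft_force: [2.2, -3.0, -3.4]
grip_width: 0.0051
grasp_force: 58.6
clock: 15.47
eef_pos: [0.4306, -0.3279, 0.2142]
tool_rot: [0.784, -0.621, 0.001, 0.001]
ft_force: [1.3, -5.6, -3.7]
grip_width: 0.0047
grasp_force: 58.6
```

```bash
python3 -m inch '[0.7,-3,0,0,0,0,0, 0.7,-3,0,0,0,0,0, 0.7,-3,-4,0,0,0,0, 0.7,-3,-8,0,0,0,0, 0.7,-3,-11,0,0,0,0, 0.7,-3,-11,0,0,0,0]'
```

```text
clock: 15.97
eef_pos: [0.4311, -0.3303, 0.2024]
tool_rot: [0.784, -0.621, -0.0, 0.0]
ft_force: [1.6, -4.0, -2.6]
grip_width: 0.0049
grasp_force: 59.1
```

```bash
python3 -m inch '[0.4,-1.5,0,0,0,0,0, 0.4,-1.5,-3,0,0,0,0, 0.4,-1.5,-6,0,0,0,0, 0.4,-1.5,-9,0,0,0,0, 0.4,-1.5,-9,0,0,0,0]'; python3 -m inch '[0,0,-1,0,0,0,0, 0,0,-2,0,0,0,0, 0,0,-3,0,0,0,0, 0,0,-3,0,0,0,0]'
```

```text
clock: 16.38
eef_pos: [0.4314, -0.3316, 0.1933]
tool_rot: [0.784, -0.621, -0.0, 0.0]
ft_force: [2.1, -4.0, -2.4]
grip_width: 0.0051
grasp_force: 59.2
clock: 16.72
eef_pos: [0.4317, -0.3318, 0.1914]
tool_rot: [0.784, -0.621, 0.0, 0.0]
ft_force: [0.2, -3.2, -0.0]
grip_width: 0.0049
grasp_force: 59.7
```

```bash
python3 -m inch '[0,-0.5,-1,0,0,0,0, 0,-0.5,-1.5,0,0,0,0, 0,-0.5,-1.5,0,0,0,10, 0,-0.5,-1.5,0,0,0,20, 0,-0.5,-1.5,0,0,0,35, 0,-0.5,-1.5,0,0,0,35, 0,-0.5,-1.5,0,0,0,35, 0,-0.5,-1.5,0,0,0,35]'
python3 - <<'E'
from h import *
im=bot.camera("side"); cv2.imwrite("pics/s6.png",cv2.resize(im[80:180,290:390],(600,600),interpolation=2))
E
```

```text
clock: 17.38
eef_pos: [0.4314, -0.3318, 0.1892]
tool_rot: [0.784, -0.621, -0.001, -0.0]
ft_force: [0.9, -0.5, 0.3]
grip_width: 0.0301
grasp_force: 0.0
```

View pics/s6.png

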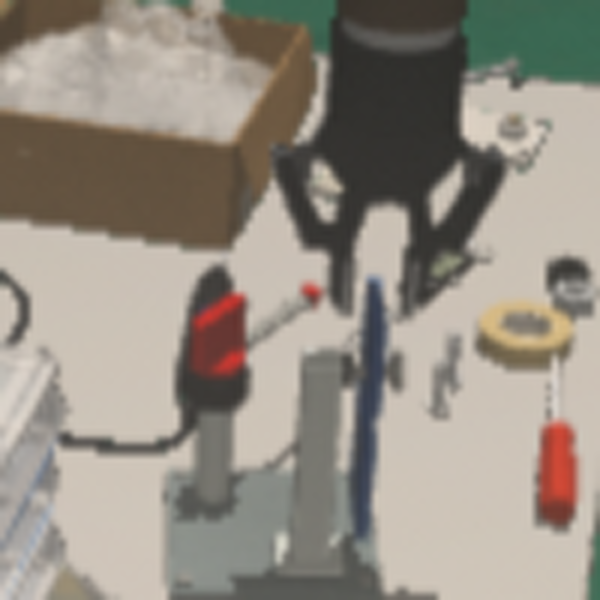

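The plate hangs between collar and head at (372,370), both fingers are clear of it, and the keeper tip is still swung away at (312,292). Next: withdraw straight up.

```bash
python3 -m inch '[0,0,10,0,0,0,35, 0,0,25,0,0,0,35, 0,0,50,0,0,0,35, 0,0,85,0,0,0,35, 0,0,120,0,0,0,35, 0,0,120,0,0,0,35, 0,0,120,0,0,0,35, 0,0,120,0,0,0,35]'
python3 - <<'E'
from fit import *
im=bot.camera("side"); i2=im[70:190,290:410].astype(int); m=(i2[...,0]-i2[...,2])>15; m[:,:10]=0;m[:,20:]=0
for y in range(45,92,6):
    v=np.where(m[y-0])[0]; print(y+70,v+290)
ys=np.where(m.any(1))[0]; print("blue rows",ys.min()+70,ys.max()+70)
pin=np.array([.4308,-.333])
for sx in(-.004,.004):
  for sy in(-.03,.03): print([proj("side",[*(R(.229)@[sx,sy]+pin),z])[0].round(1) for z in(.047,.197)])
for k in("slot_seat","plate_center","pin"):
    r=bot.spot_point("side",k);print(k,r and [(x["uv"],round(x["confidence"],2)) for x in r][:2])
print(proj("side",[[*pin,.15],[*pin,.122]]))
E
```

```text
clock: 18.1
eef_pos: [0.4315, -0.3322, 0.3098]
tool_rot: [0.784, -0.621, 0.0, -0.0]
ft_force: [0.1, 0.8, -0.7]
grip_width: 0.0299
grasp_force: 0.0
115 []
121 []
127 []
133 []
139 []
145 []
151 []
157 []
blue rows 70 78
[array([350.1, 160.7]), array([353.2, 125.5])]
[array([351.3, 169.7]), array([354.6, 134. ])]
[array([348. , 160.6]), array([350.9, 125.5])]
[array([349.2, 169.7]), array([352.2, 134. ])]
slot_seat [([351.7, 141.5], 0.62), ([372.1, 192.9], 0.5)]
plate_center [([347.1, 148.4], 0.52)]
pin [([350.0, 140.7], 0.73)]
[[351.71363556 141.30486742]
 [351.1376161  147.98713105]]
```

```bash
python3 -c "
from workcell import bot
print(bot.job_done())"
```

```text
the job is handed in; nothing more can be done
None
```

I turned the keeper about 1.46 rad to its stop, hung the plate on the pin by its slot, let go, backed the arm clear and handed the job in at about 18 s; the bottle and cup were never approached, and the verdict itself was not shown to me.

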